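# Seat the cover disc in the gearbox housing and close its keeper

## Task

Push the loose steel disc across the face of the aluminium gearbox housing, without picking it up, until it drops into the round recess and lies flat and fully home. Then push the small swivelling keeper bar by its post round to its stop, so that it points across the disc, and move clear. Leave the gear, the tin and the screwdriver where they are.

Things in the scene. Friction and masses are not known exactly. Their poses are not given: they have to be found in the camera images.
- housing: aluminium gearbox end housing, a block 150 mm (its x) by 230 mm (its y) and 40 mm high with a 12 mm high flange 8 mm wider on every side; fixed to the bench, turned about the vertical by up to about 50 degrees either way. Origin: centre of its underside, on the bench; z up. Its flat top face is 40 mm above the bench. The recess lies towards its -y end, the disc starts on the face towards its +y end.
- recess (a point): centre of the round recess, at the level of the top face (at x 0, y -40 mm of the housing). The recess is 64 mm in diameter and 8 mm deep with a flat dark floor (a bright round shaft end shows in its middle, level with it) and sharp rim (1 mm chamfer).
- disc: loose bright steel disc with a thin dark ring on its top, 60 mm diameter, 8 mm thick, about 0.12 to 0.24 kg, lying flat on the top face. Origin: centre of its underside; z up. Home, its underside is on the recess floor, 8 mm below the face, and its top is flush with the face.
- keeper (a joint): swivel angle of the keeper, a dark steel bar 14 mm wide on an upright pivot, lying 2.5 to 8.5 mm above the face and reaching 41 mm from the pivot axis. 0 = at its stop, pointing from the pivot along the housing's +y over the recess centre line; it grows clockwise seen from above, so about 1.57 points along the housing's +x; it can turn to 2.4. Starts swung aside; it turns with light friction (about 1 N at the post) and stays where left.
- pivot (a point): pivot axis of the keeper at the level of the top face (at x 0, y -92 mm of the housing, 52 mm from the recess centre). The pivot's round head is 20 mm in diameter and rises 10.5 mm above the face.
- post (a point): upright round steel post on the keeper, 10 mm diameter, 36 mm from the pivot axis, from the bar up to 33.5 mm above the face; the point lies on its axis 32 mm above the face. Push it sideways to turn the keeper.
- gear: dark steel gear wheel lying loose on the bench beyond the housing, about 78 mm diameter, 18 mm high; origin at the centre of its underside. Leave alone.
- tin: small upright tin with a red label, 60 mm diameter, 85 mm high, loose on the bench beyond the housing; origin at the centre of its underside. Leave alone.
- screwdriver: screwdriver with an orange handle lying loose on the bench on the robot's side of the housing; origin near its middle, x along it. Leave alone.
Things that resemble listed ones, but are neither listed nor needed, are in the scene too. There is more than one size of the disc; the one meant has the size given above.

How it is judged:
On the way, in this order (a step that is already met when the one before it is completed fails the run):
1. the disc has dropped into the recess and lies on its floor, with the keeper still aside (horizontal distance between disc and recess below 0.005 m and z of disc in the frame of housing below 0.034 m and angle between disc's own z axis and vertical below 0.06 rad), for 0.2 s.
2. the keeper is swung over the disc to its stop (value of joint keeper below 0.15 rad), for 0.1 s.
At the end, for the whole second after the job is handed in: The disc lies at rest in the recess, within 5 mm of its centre, within 2 mm of its floor and tilted less than 0.06 rad, and the keeper is within 0.15 rad of its stop over the disc (all of step 1 and linear speed of disc below 0.01 m/s and value of joint keeper below 0.15 rad); the robot touches nothing.
It fails at once if the disc is lifted more than 8 mm off the housing's face (z of disc in the frame of housing above 0.048 m).
It fails at once if the gear is moved more than 15 mm (distance of gear from where it was at the start of the episode above 0.015 m).
It fails at once if the tin is moved more than 15 mm (distance of tin from where it was at the start of the episode above 0.015 m).
It fails at once if the screwdriver is moved more than 15 mm (distance of screwdriver from where it was at the start of the episode above 0.015 m).
It also fails if it takes over 56 s, if anything falls off the work surface, if the arm or the gripper's body presses on something with over 40 N, if the wrist force passes 120 N, or if a joint passes its speed limit or range.

## Robot

A 6-joint arm with a two-finger parallel gripper is mounted at the origin on the work surface. World frame = base frame: x ahead of the robot, y to its left, z up, the work surface at z = 0. Lengths are in m, angles in rad, forces in N, time in s.
With the tool pointing down it reaches from about 0.35 to 0.975 m from the base axis. Payload 4.9 kg.
Tool frame: the origin (TCP) lies on the mounting face of the last link; the fingertips stand 173 mm ahead of it and the grasp point (between the pads) lies 155 mm ahead of it; z points along the fingers, y is the line along which they close (so a half turn about z gives the same grasp; the last joint's range is limited). The gripper opens to 85 mm and grips with 20 to 120 N. Pads are 22 mm wide; open, the fingers measure 114 mm over their backs; the gripper's body (76 mm by 85 mm) begins 54 mm behind the grasp point. The pads swing forward as they close: fully open they stand 13 mm farther back than shut.
Start: joints at [-1.304, 0.053, 1.613, -0, 1.476, -0.119], TCP at [0.235, -0.579, 0.405] pointing down, gripper open.
Joint ranges: [-3.01, 3.01], [-1.01, 2.22], [0.06, 2.58], [-1.02, 4.17], [0.09, 2.62], [-3.14, 3.14]. Speed limits (rad/s): [2.57, 2.57, 3.14, 3.14, 3.14, 3.14].

## Interface

Orientations are given as a rotation vector (axis times angle).
In Python, from station import monitor, eyes, finish_job gives the robot as it stands. The module is installed in compiled form; this text tells all that it offers.
- The arm moves only by the tool step_arm, never from a script. Its argument "commands" is a list of rows, each a list of 3 entries, a list of its own where there are three numbers: the opening in per cent of the stroke, from 0 (shut) to 100 (fully open), then the shift along the tool's x, y, z in mm, then the turn about the tool's z in degrees. In form: [[hand, [x, y, z], yaw], ...]. A call has 1 to 12 rows; each row is the pose to reach, as a shift and turn from the pose commanded when the call began, along the tool's axes at that moment; what a row does not reach only later rows make up. A row lasts 1/8 s, in which the tool goes at most 62.5 mm and 10.7 degrees, less where a joint would pass 70% of its speed; a pose out of reach is approached as far as the arm can. A call with a gripper value outside its range is refused whole. The fingers move at their own pace and stop on an object; "squeeze" is the grip in N (left out, the last holds). Time passes only in rows, so rows that repeat a pose let the fingers close. It gives the time, the measured TCP pose, the force, the opening and the grip force at its end, in the units of the state.
- monitor.get_obs(): the state, without advancing time (a new reading comes with each control period).
- eyes.get_image(name): name is "scene" or "side" or "wrist"; returns the picture (400x640x3 uint8, red, green, blue); there is no depth.
- eyes.camera_info(name): a dict with "camera_matrix" (3x3 intrinsics, pixels), "k1" (the pictures are not rectified: a ray, as slopes to the right and down, at radius r is drawn at 1 + k1 r^2 times it, then the intrinsics apply), "extrinsics" (4x4, takes a point from camera to world coordinates). Camera axes: x right, y down, z forward; pixel columns grow to the right and rows downward; lengths in m; the calibration is good to about 2 mm. A picture is of the moment at which its call begins: read the wrist's pose just before it. camera_info takes no time and is no camera call; for the wrist camera it gives the pose at the moment of the call.
- finish_job(): hands the job in; it is judged then, once.
The state is a dict: "t": time; "q": joint angles; "dq": joint speeds; "effort": joint torques, N m; "tool_pos": TCP position; "tool_rot": TCP orientation; "contact_force": force on the tool from outside, world axes, zero at the start; "wrist_torque": the same for the moment, N m; "opening": finger opening in m; "grip_force": force on a finger pad.
Only numpy, scipy, OpenCV 4.12 (cv2) and the standard library are available. Lean on these libraries where they do the work, as an engineer would, in place of code of your own. Each camera call takes 0.05 s, during which the arm holds its last target. There are 200 camera calls.

## Working session

There is one attempt and no reset: what is moved stays moved. The work goes in short steps, Python scripts to look and compute and a tool call to move; the robot and the scene stay as the last step left them, time stands still between calls to the robot, and variables do not carry over. Pictures are saved under pics/ and viewed, at most 10 in all, crops included, and the job is handed in when it is done.

Besides the shell and the picture viewer there is one more tool, called after "Call:" as name([rows], argument=value, ...), one row to a line, values as JSON. step_arm: Moves the arm, as the interface text tells. Its arguments: {"type":"object","properties":{"commands":{"type":"array"},"squeeze":{"type":"number"}},"required":["commands"]}

```bash
mkdir -p pics
cat > h.py <<'E'
import numpy as np, cv2
from station import monitor, eyes, finish_job
def snap(n,f):
    im=eyes.get_image(n); cv2.imwrite(f,im[:,:,::-1]); return im
def ray(n,px,info=None):
    c=info or eyes.camera_info(n); K=np.array(c["camera_matrix"]);T=np.array(c["extrinsics"])
    d=np.array([(px[0]-K[0,2])/K[0,0],(px[1]-K[1,2])/K[1,1]]); u=d.copy()
    for _ in range(20): u=d/(1+c["k1"]*(u@u))
    return T[:3,3],T[:3,:3]@np.array([u[0],u[1],1])
def at(n,px,z,info=None):
    o,d=ray(n,px,info); return o+d*(z-o[2])/d[2]
def proj(n,p,info=None):
    c=info or eyes.camera_info(n); K=np.array(c["camera_matrix"]);T=np.array(c["extrinsics"])
    v=T[:3,:3].T@(np.array(p)-T[:3,3]); u=v[:2]/v[2]; u=u*(1+c["k1"]*(u@u))
    return K[:2,:2].diagonal()*u+K[:2,2]
E
python3 - <<'E'
from h import *
a=snap("scene","pics/a.png"); b=snap("side","pics/b.png"); 
o=monitor.get_obs(); print(o["t"],o["tool_pos"],o["tool_rot"],o["contact_force"])
for n in("scene","side","wrist"): print(n,eyes.camera_info(n))
E
```

```text
0.1 [ 0.23509816 -0.57882623  0.40355244] [-3.08145871e+00 -6.01855795e-01  2.02194949e-04] [-0.16683012  0.47737393 -0.45732459]
scene {'camera_matrix': array([[433.68881135,   0.        , 325.25691545],
       [  0.        , 433.68881135, 188.4223721 ],
       [  0.        ,   0.        ,   1.        ]]), 'k1': 0.04069568818802471, 'extrinsics': array([[-0.71061852,  0.61173458, -0.347566  ,  0.90156876],
       [ 0.70346254,  0.62668603, -0.33526866,  0.31393104],
       [ 0.01271932, -0.48274778, -0.87566706,  0.77442159],
       [ 0.        ,  0.        ,  0.        ,  1.        ]])}
side {'camera_matrix': array([[418.20388106,   0.        , 313.39260828],
       [  0.        , 418.20388106, 198.20232612],
       [  0.        ,   0.        ,   1.        ]]), 'k1': 0.0060437477537646275, 'extrinsics': array([[-0.73923872, -0.50469549,  0.44587956,  0.2756014 ],
       [-0.6733967 ,  0.54616208, -0.49824078,  0.39834093],
       [ 0.00793737, -0.6685727 , -0.74360443,  0.62339718],
       [ 0.        ,  0.        ,  0.        ,  1.        ]])}
wrist {'camera_matrix': array([[282.29385821,   0.        , 321.51369631],
       [  0.        , 282.29385821, 202.69707228],
       [  0.        ,   0.        ,   1.        ]]), 'k1': -0.0015276601880810784, 'extrinsics': array([[ 0.37696045, -0.88234691, -0.28171748,  0.30706461],
       [-0.92622752, -0.35970631, -0.11275618, -0.54971021],
       [-0.00184549,  0.3034391 , -0.95284905,  0.37237042],
       [ 0.        ,  0.        ,  0.        ,  1.        ]])}
```

View pics/a.png

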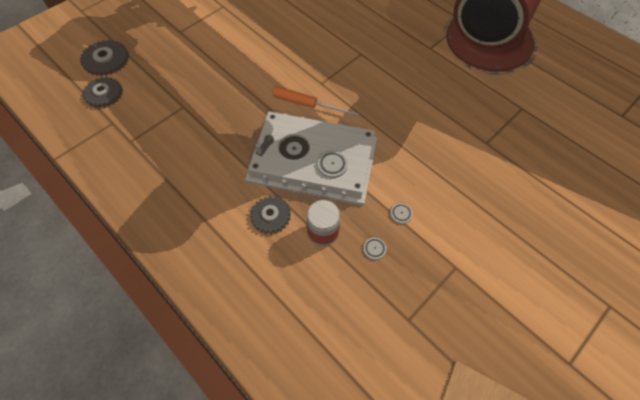

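View pics/b.png

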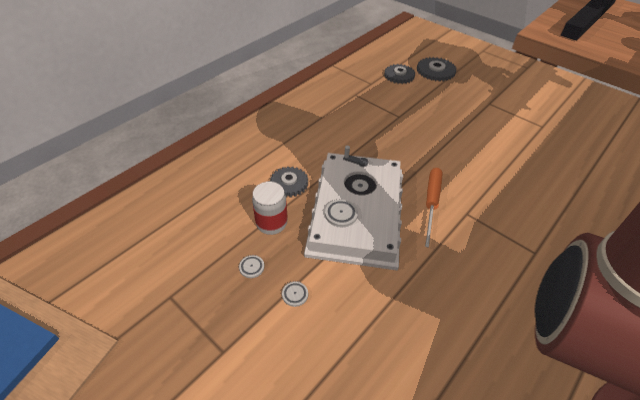

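View crops.

The scene shows three discs at (332,163), (401,212) and (374,247). The first is on the housing face and looks the largest, so it fits the description; the other two are on the bench. The recess is at (294,148) and the keeper at about (264,145). I'll confirm this in one crop.

Run:
```python
from h import *
a=cv2.imread("pics/a.png")[100:220,230:390]; b=cv2.imread("pics/b.png")[140:275,290:450]
A=cv2.resize(a,(800,600),interpolation=cv2.INTER_CUBIC)
cv2.imwrite("pics/c.png",A)
cv2.imwrite("pics/d.png",cv2.resize(b,None,fx=4.4,fy=4.4,interpolation=cv2.INTER_CUBIC))
```

```text
(no output)
```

View pics/c.png

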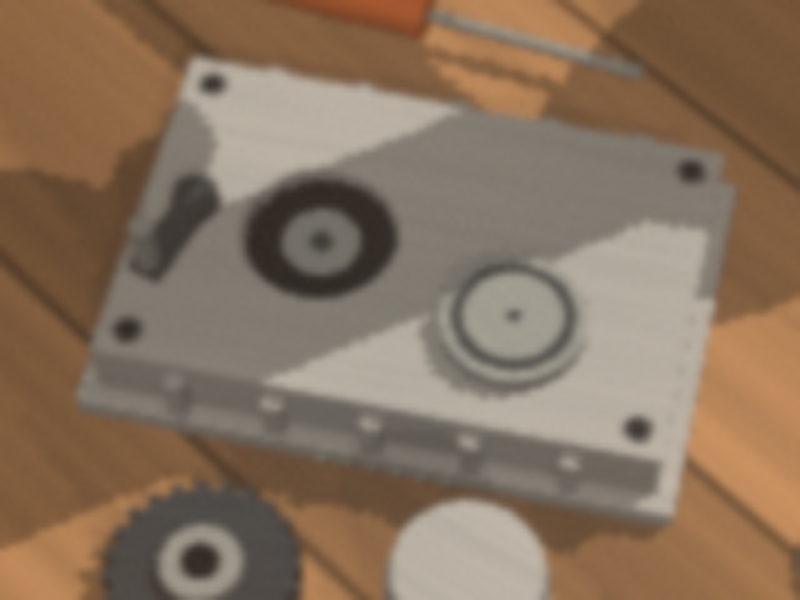

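View pics/d.png

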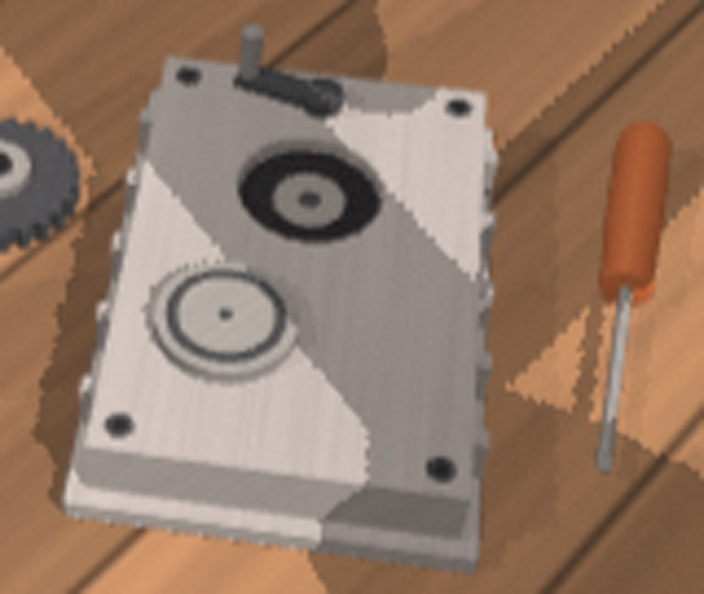

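Crop: disc with its ring on the face, dot at c(514,315)/d(225,314); its diameter is to be checked in the numbers. Recess centre is at c(320,241)/d(310,200), pivot head at c(200,193)/d(323,95) and post top at d(253,30).

Run:
```python
from h import *
S=lambda x,y:(230+x/5-.4,100+y/5-.4)
D=lambda x,y:(290+x/4.4-.39,140+y/4.4-.39)
s=dict(rec=(S(320,241),D(310,200),.032),disc=(S(514,315),D(225,314),.048),piv=(S(202,190),D(323,95),.0505),
 s1=(S(212,83),D(458,107),.04),s2=(S(691,171),D(440,468),.04),s3=(S(638,428),D(118,424),.04),s4=(S(127,329),D(189,75),.04))
P={}
for k,(a,b,z) in s.items():
    p=at("scene",a,z);q=at("side",b,z);P[k]=(p+q)/2;print(k,p.round(4),q.round(4))
P_=at("side",D(253,30),.0735);print("post",P_)
print("diam",np.linalg.norm(at("scene",S(443,315),.046)-at("scene",S(584,315),.046)))
c=(P["s1"]+P["s2"]+P["s3"]+P["s4"])/4
y=(P["s2"]+P["s3"]-P["s1"]-P["s4"]);th=np.arctan2(-y[0],y[1]); 
x=(P["s1"]+P["s2"]-P["s3"]-P["s4"])
print("c",c,"yaw",np.degrees(th),np.degrees(np.arctan2(x[1],x[0])))
v=P["rec"]-P["piv"];print("yaw2",np.degrees(np.arctan2(-v[0],v[1])),np.linalg.norm(v))
print("lens",np.linalg.norm(y)/2,np.linalg.norm(x)/2)
```

```text
rec [ 0.5864 -0.0837  0.032 ] [ 0.5864 -0.0856  0.032 ]
disc [0.5621 0.0042 0.048 ] [0.5636 0.0022 0.048 ]
piv [ 0.6116 -0.1254  0.0505] [ 0.6132 -0.1267  0.0505]
s1 [ 0.5678 -0.1705  0.04  ] [ 0.5687 -0.1723  0.04  ]
s2 [0.4555 0.0024 0.04  ] [4.563e-01 2.000e-04 4.000e-02]
s3 [0.5606 0.071  0.04  ] [0.5622 0.069  0.04  ]
s4 [ 0.6732 -0.1018  0.04  ] [ 0.6739 -0.1045  0.04  ]
post [ 0.64938225 -0.1181787   0.0735    ]
diam 0.05594633853899571
c [ 0.56478922 -0.05080093  0.04      ] yaw 32.98767867894546 -146.9742823836461
yaw2 32.161264220371024 0.05234948682306976
lens 0.20616135847722553 0.1256775224335847
```

```bash
cat >> h.py <<'E'
from scipy.spatial.transform import Rotation as R
TH=np.radians(33); C=np.array([.565,-.0508]); HX=np.array([np.cos(TH),np.sin(TH)]); HY=np.array([-np.sin(TH),np.cos(TH)])
hw=lambda x,y:C+x*HX+y*HY
wh=lambda p:np.array([(np.array(p)[:2]-C)@HX,(np.array(p)[:2]-C)@HY])
def goto(p,psi=None):
    o=monitor.get_obs(); M=R.from_rotvec(o["tool_rot"]).as_matrix()
    d=M.T@(np.array(p)-o["tool_pos"])*1000
    cur=np.degrees(np.arctan2(M[1,0],M[0,0]))
    yaw=0 if psi is None else (cur-psi+180)%360-180
    print("t %.2f"%o["t"],"shift",d.round(1),"yaw",round(yaw,1),"psi",round(cur,2),"q6",o["q"][5].round(2),"tilt",M[2].round(4),"F",o["contact_force"].round(2),"op",round(o["opening"],4))
E
python3 -c "
from h import *
goto([.550,.050,.30],105.2)"
```

```text
t 0.10 shift [ 528.3 -463.9  104.6] yaw -83.1 psi 22.1 q6 -0.12 tilt [ 2.0e-04 -1.9e-03 -1.0e+00] F [-0.17  0.48 -0.46] op 0.0851
```

Call:
step_arm([
  [47,[528,-464,50],-83],
  [47,[528,-464,50],-83],
  [47,[528,-464,50],-83],
  [47,[528,-464,50],-83],
  [47,[528,-464,50],-83],
  [47,[528,-464,50],-83],
  [47,[528,-464,50],-83],
  [47,[528,-464,50],-83],
  [47,[528,-464,50],-83],
  [47,[528,-464,50],-83],
  [47,[528,-464,104],-83],
  [47,[528,-464,104],-83],
])

```text
t: 1.6
tool_pos: [0.5497, 0.0519, 0.2985]
tool_rot: [-1.906, -2.495, 0.002]
contact_force: [-0.4, -0.5, -0.2]
opening: 0.0398
grip_force: 0.0
```

Call:
step_arm([
  [47,[0,0,0],0],
  [47,[0,0,0],0],
  [47,[0,0,0],0],
])

```text
t: 1.98
tool_pos: [0.5499, 0.0486, 0.302]
tool_rot: [1.911, 2.491, 0.002]
contact_force: [-0.0, 0.6, 0.3]
opening: 0.0401
grip_force: 0.0
```

Run:
```python
from h import *
goto([.550,.050,.225],105.2)
w=snap("wrist","pics/w1.png")
print([proj("wrist",[*p,z]).round(1) for p,z in (((.5628,.0032),.048),((.5866,-.0844),.032),(hw(0,-92),.0505))])
```

```text
t 1.98 shift [ 1.4  0.3 77. ] yaw -0.2 psi 105.02 q6 -0.31 tilt [-8.0e-04  1.9e-03 -1.0e+00] F [-0.04  0.6   0.33] op 0.0401
[array([321.7, 260.2]), array([321.8, 330.6]), array([ 615.2, 1068.5])]
```

View pics/w1.png

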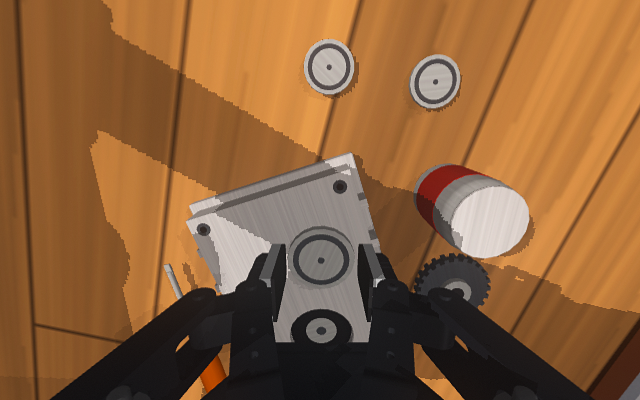

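The wrist view shows the disc dot at (321,260) and the recess dot at (321,330), within 1 px of the prediction, with the fingers placed symmetrically behind the disc. I'll lower.

Call:
step_arm([
  [47,[1,0,50],0],
  [47,[1,0,77],0],
  [47,[1,0,80],0],
  [47,[1,0,80],0],
  [47,[1,0,80],0],
])

```text
t: 2.65
tool_pos: [0.5505, 0.0503, 0.2229]
tool_rot: [1.909, 2.491, 0.003]
contact_force: [0.3, -0.0, -1.1]
opening: 0.0399
grip_force: 0.0
```

Run:
```python
from h import *
goto([.550,.050,.2155],105.2)
s=eyes.get_image("side")[150:270,280:440,::-1]
w=eyes.get_image("wrist")[150:350,190:450,::-1]
cv2.imwrite("pics/e.png",np.vstack([cv2.resize(s,(400,300),interpolation=2),cv2.resize(w,(400,300),interpolation=2)]))
```

```text
t 2.65 shift [-0.2 -0.5  7.4] yaw -0.1 psi 105.09 q6 -0.31 tilt [-0.0011  0.0036 -1.    ] F [ 0.3  -0.02 -1.1 ] op 0.0399
```

View pics/e.png

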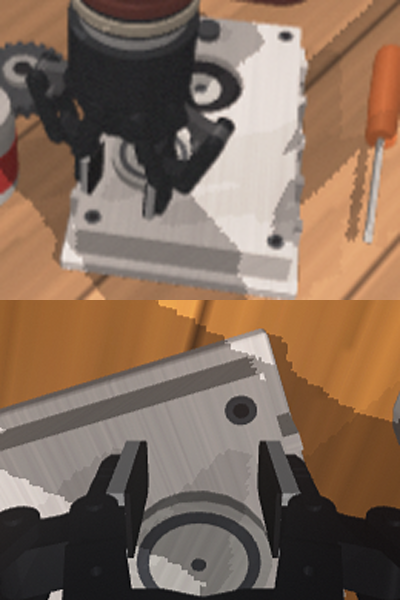

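Call:
step_arm([
  [47,[0,0,3],0],
  [47,[0,0,4],0],
  [47,[0,0,4],0],
])

```text
t: 3.12
tool_pos: [0.5494, 0.0505, 0.2164]
tool_rot: [-1.91, -2.494, 0.0]
contact_force: [-0.5, -0.2, 0.4]
opening: 0.04
grip_force: 0.0
```

Call:
step_arm([
  [47,[0,0,1.5],0],
  [47,[0,0,1.5],0],
])

```text
t: 3.38
tool_pos: [0.5494, 0.0505, 0.215]
tool_rot: [-1.91, -2.494, 0.0]
contact_force: [-0.1, 0.3, 0.1]
opening: 0.0405
grip_force: 0.0
```

Call:
step_arm([
  [47,[0,0,1.5],0],
  [47,[0,0,1.5],0],
])

```text
t: 3.62
tool_pos: [0.5495, 0.0505, 0.2135]
tool_rot: [-1.91, -2.494, 0.0]
contact_force: [0.5, -0.5, 0.4]
opening: 0.0403
grip_force: 0.0
```

Call:
step_arm([
  [47,[0,0,1.5],0],
  [47,[0,0,1.5],0],
])

```text
t: 3.88
tool_pos: [0.5494, 0.0505, 0.212]
tool_rot: [-1.91, -2.494, 0.0]
contact_force: [-0.4, 0.1, -0.4]
opening: 0.0401
grip_force: 0.0
```

Call:
step_arm([
  [47,[0,0,1],0],
  [47,[0,0,1],0],
])

```text
t: 4.12
tool_pos: [0.5496, 0.0505, 0.2119]
tool_rot: [-1.91, -2.494, 0.0]
contact_force: [-3.2, 0.6, 4.7]
opening: 0.0401
grip_force: 2.6
```

Call:
step_arm([
  [47,[0,0,1],0],
  [47,[0,0,1],0],
])

```text
t: 4.38
tool_pos: [0.5498, 0.0505, 0.2119]
tool_rot: [-1.91, -2.494, 0.001]
contact_force: [-6.4, 0.2, 11.0]
opening: 0.0401
grip_force: 5.6
```

Call:
step_arm([
  [47,[0,0,1],0],
  [47,[0,0,1],0],
])

```text
t: 4.62
tool_pos: [0.5499, 0.0506, 0.2118]
tool_rot: [-1.909, -2.494, 0.001]
contact_force: [-9.8, 0.3, 16.2]
opening: 0.0398
grip_force: 8.5
```

Call:
step_arm([
  [47,[0,0,-5.5],0],
  [47,[0,0,-5.5],0],
  [47,[0,0,-5.5],0],
])

```text
t: 5.0
tool_pos: [0.5493, 0.0505, 0.2142]
tool_rot: [-1.91, -2.494, 0.0]
contact_force: [-0.2, 0.0, 0.5]
opening: 0.0401
grip_force: 0.0
```

Run:
```python
from h import *
d=np.array([.262,-.965]); r=hw(0,-40); print(r)
for k in (.0334+.015,.0334): goto([*(r-d*k),.2145],105.2)
```

```text
[ 22.3505614  -33.59762272]
t 5.00 shift [-3.81181e+04  1.22803e+04 -1.35000e+01] yaw -0.1 psi 105.1 q6 -0.31 tilt [ 2.e-04 -5.e-04 -1.e+00] F [-0.23  0.04  0.51] op 0.0401
t 5.00 shift [-3.81331e+04  1.22803e+04 -1.35000e+01] yaw -0.1 psi 105.1 q6 -0.31 tilt [ 2.e-04 -5.e-04 -1.e+00] F [-0.23  0.04  0.51] op 0.0401
```

Run:
```python
from h import *
d=np.array([.262,-.965]); r=hw(0,-.040); print(r)
for k in (.0334+.015,.0334): goto([*(r-d*k),.2145],105.2)
```

```text
[ 0.58678556 -0.08434682]
t 5.00 shift [-91.6   1.   -0.3] yaw -0.1 psi 105.1 q6 -0.31 tilt [ 2.e-04 -5.e-04 -1.e+00] F [-0.23  0.04  0.51] op 0.0401
t 5.00 shift [-106.6    1.    -0.3] yaw -0.1 psi 105.1 q6 -0.31 tilt [ 2.e-04 -5.e-04 -1.e+00] F [-0.23  0.04  0.51] op 0.0401
```

Push slowly to about 16 mm short, then look.

Call:
step_arm([
  [47,[-8,1,0],0],
  [47,[-14,1,0],0],
  [47,[-20,1,0],0],
  [47,[-27,1,0],0],
  [47,[-35,1,0],0],
  [47,[-43,1,0],0],
  [47,[-51,1,0],0],
  [47,[-59,1,0],0],
  [47,[-67,1,0],0],
  [47,[-75,1,0],0],
  [47,[-83,1,0],0],
  [47,[-90,1,0],0],
])

```text
t: 6.5
tool_pos: [0.5741, -0.0366, 0.2148]
tool_rot: [1.91, 2.494, 0.0]
contact_force: [-0.3, 0.4, 0.4]
opening: 0.04
grip_force: 0.5
```

Run:
```python
from h import *
d=np.array([.262,-.965]); r=hw(0,-.040)
goto([*(r-d*.0334),.2145],105.2)
info=eyes.camera_info("wrist")
w=snap("wrist","pics/w2.png")
print("recess centre px top",proj("wrist",[*r,.04],info),"z48",proj("wrist",[*r,.048],info))
s=eyes.get_image("side")[130:250,300:460,::-1]
cv2.imwrite("pics/e2.png",np.vstack([cv2.resize(w[200:390,200:440,::-1],(720,570),interpolation=2)]))
```

```text
t 6.50 shift [-16.   -0.3   0.3] yaw -0.1 psi 105.1 q6 -0.46 tilt [ 1.e-04  1.e-04 -1.e+00] F [-0.31  0.37  0.41] op 0.04
recess centre px top [320.81968399 327.17564523] z48 [320.76540407 336.91011304]
```

View pics/e2.png

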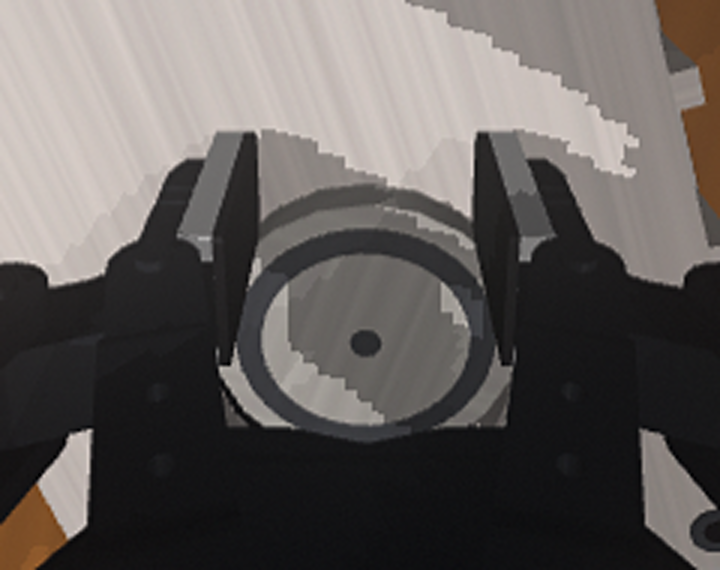

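Disc dot is at crop (366,343), which is wrist (322,314). It's on the centre line and held in the two-finger cradle. I'll work out the remaining distance.

Run:
```python
from h import *
d=np.array([.262,-.965]); r=hw(0,-.040); p=at("wrist",(321.7,314),.048)[:2]
e=r-p; print(p,"along",e@d,"lat",e@np.array([d[1],-d[0]]))
```

```text
[ 0.58324033 -0.068919  ] along 0.01581670262793086 lat 0.0006209451846974876
```

Call:
step_arm([
  [47,[-4,-0.3,0],0],
  [47,[-8,-0.3,0],0],
  [47,[-11,-0.3,0],0],
  [47,[-13,-0.3,0],0],
  [47,[-15,-0.3,0],0],
  [47,[-16,-0.3,0],0],
  [47,[-17,-0.3,0],0],
  [47,[-17,-0.3,0],0],
  [47,[-17,-0.3,0],0],
])

```text
t: 7.72
tool_pos: [0.5781, -0.0526, 0.2148]
tool_rot: [1.91, 2.494, 0.0]
contact_force: [-0.2, -0.0, -0.3]
opening: 0.0401
grip_force: 0.0
```

Run:
```python
from h import *
r=hw(0,-.040)
goto([*r,.2145],105.2)
info=eyes.camera_info("wrist")
w=snap("wrist","pics/w3.png")
print("px if home",proj("wrist",[*r,.04],info),"if still on face",proj("wrist",[*r,.048],info))
a=eyes.get_image("scene")[100:220,230:390,::-1]
cv2.imwrite("pics/e3.png",np.hstack([cv2.resize(w[200:390,200:440,::-1],(400,317),interpolation=2),cv2.resize(a,(400,317),interpolation=2)]))
```

```text
t 7.72 shift [-32.9   0.1   0.3] yaw -0.1 psi 105.11 q6 -0.48 tilt [-1.e-04  1.e-04 -1.e+00] F [-0.25 -0.04 -0.35] op 0.0401
px if home [321.38483324 304.82712334] if still on face [321.35411841 313.81862538]
```

View pics/e3.png

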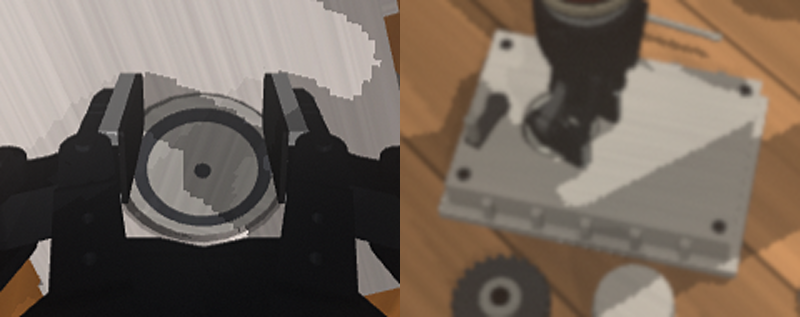

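The disc dot is at wrist (321,302), where home predicts 305 and still on the face predicts 314. An even gap shows around the disc, so it's home. The keeper is still aside. I'll raise and go above the post.

Call:
step_arm([
  [47,[0,0,-20],0],
  [47,[0,0,-60],0],
  [47,[0,0,-80],0],
  [47,[0,0,-80],0],
  [47,[0,0,-80],0],
])

```text
t: 8.45
tool_pos: [0.5776, -0.0525, 0.2936]
tool_rot: [-1.909, -2.493, 0.001]
contact_force: [-0.0, 0.7, -1.0]
opening: 0.04
grip_force: 0.0
```

Run:
```python
from h import *
po=np.array([.6494,-.1182]); h=wh(po)-[0,-.092]; print("a",np.arctan2(*h),np.linalg.norm(h))
goto([*po,.28],20)
```

```text
a 1.8695439445704585 0.03565440682999322
t 8.45 shift [-82.2  52.2  13.4] yaw 85.1 psi 105.11 q6 -0.48 tilt [ 9.0e-04 -1.6e-03 -1.0e+00] F [-0.04  0.74 -0.99] op 0.04
```

Call:
step_arm([
  [35,[-40,26,5],40],
  [35,[-82,52,10],85],
  [35,[-82,52,13],85],
  [35,[-82,52,13],85],
  [35,[-82,52,13],85],
  [35,[-82,52,13],85],
  [35,[-82,52,13],85],
  [35,[-82,52,13],85],
  [35,[-82,52,13],85],
  [35,[-82,52,13],85],
  [35,[-82,52,13],85],
])

```text
t: 9.82
tool_pos: [0.6495, -0.1182, 0.2812]
tool_rot: [-3.093, -0.55, 0.001]
contact_force: [0.0, -0.4, 0.8]
opening: 0.0299
grip_force: 0.0
```

Run:
```python
from h import *
po=np.array([.6494,-.1182]); goto([*po,.2285],20)
info=eyes.camera_info("wrist")
w=snap("wrist","pics/w4.png")
print("post top px",proj("wrist",[*po,.0735],info),"piv",proj("wrist",[*hw(0,-.092),.0505],info),"disc if home",proj("wrist",[*hw(0,-.04),.04],info))
cv2.imwrite("pics/e4.png",cv2.resize(w[:,:,::-1],(800,500),interpolation=2))
```

```text
t 9.82 shift [-0.1 -0.  52.7] yaw 0.2 psi 20.18 q6 0.93 tilt [-6.e-04 -5.e-04 -1.e+00] F [ 0.   -0.39  0.79] op 0.0299
post top px [321.27077183 232.65453759] piv [317.92632155 262.0781792 ] disc if home [257.98533055 267.90017932]
```

View pics/e4.png

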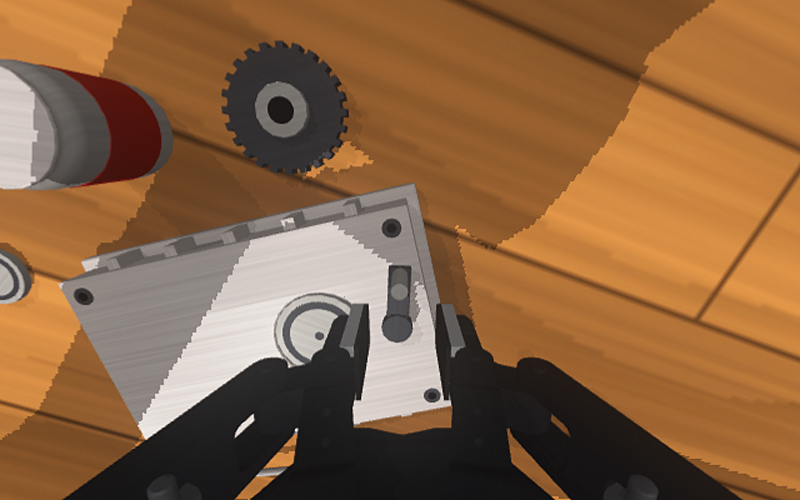

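The post top is at wrist (320,233), matching the prediction and centred between the fingers. I'll lower around it, without gripping.

Call:
step_arm([
  [35,[0,0,25],0],
  [35,[0,0,45],0],
  [35,[0,0,52],0],
  [24,[0,0,52.5],0],
  [24,[0,0,52.5],0],
  [24,[0,0,52.5],0],
])

```text
t: 10.62
tool_pos: [0.6501, -0.1184, 0.2303]
tool_rot: [3.093, 0.548, 0.003]
contact_force: [-0.5, 0.1, -0.4]
opening: 0.0205
grip_force: 0.0
```

Run:
```python
from h import *
o=monitor.get_obs();M=R.from_rotvec(o["tool_rot"]).as_matrix();p0=o["tool_pos"]
print(p0,o["opening"],o["contact_force"].round(1))
cur=np.degrees(np.arctan2(M[1,0],M[0,0]))
n=24
for i in range(1,n+1):
    a=1.87+(-.12-1.87)*i/n
    g=hw(.036*np.sin(a),-.092+.036*np.cos(a))
    d=M.T@(np.array([*g,.2285])-p0)*1000
    psi=min(123-np.degrees(a),115) # tangent follow
    print(i,round(a,2),d.round(1)[:2],"yaw",round(cur-psi))
```

```text
[ 0.65006188 -0.11836752  0.23034162] 0.020525884803762672 [-0.5  0.1 -0.4]
1 1.79 [-0.1 -3.3] yaw -1
2 1.7 [-0.3 -6.3] yaw -5
3 1.62 [-0.7 -9.3] yaw -10
4 1.54 [ -1.3 -12.2] yaw -15
5 1.46 [ -2.2 -15. ] yaw -20
6 1.37 [ -3.3 -17.8] yaw -24
7 1.29 [ -4.6 -20.5] yaw -29
8 1.21 [ -6.2 -23. ] yaw -34
9 1.12 [ -8.  -25.4] yaw -39
10 1.04 [ -9.9 -27.7] yaw -43
11 0.96 [-12.  -29.8] yaw -48
12 0.88 [-14.3 -31.7] yaw -53
13 0.79 [-16.8 -33.4] yaw -58
14 0.71 [-19.4 -34.9] yaw -62
15 0.63 [-22.1 -36.2] yaw -67
16 0.54 [-24.9 -37.2] yaw -72
17 0.46 [-27.7 -38. ] yaw -77
18 0.38 [-30.7 -38.6] yaw -81
19 0.29 [-33.6 -38.9] yaw -86
20 0.21 [-36.6 -39. ] yaw -91
21 0.13 [-39.6 -38.8] yaw -95
22 0.05 [-42.5 -38.4] yaw -95
23 -0.04 [-45.5 -37.8] yaw -95
24 -0.12 [-48.3 -36.9] yaw -95
```

Call:
step_arm([
  [24,[0,-3,1],-1],
  [24,[0,-6,1],-5],
  [24,[-1,-9,1],-10],
  [24,[-1,-12,1],-15],
  [24,[-2,-15,1],-20],
  [24,[-3,-18,1],-24],
  [24,[-5,-20.5,1],-29],
  [24,[-6,-23,1],-34],
  [24,[-8,-25,1],-39],
  [24,[-10,-28,1],-43],
  [24,[-12,-30,1],-48],
  [24,[-14,-32,1],-53],
])

```text
t: 12.12
tool_pos: [0.6256, -0.0929, 0.2286]
tool_rot: [2.519, 1.875, 0.001]
contact_force: [0.9, -0.8, -0.3]
opening: 0.0207
grip_force: 0.6
```

Run:
```python
from h import *
o=monitor.get_obs();M=R.from_rotvec(o["tool_rot"]).as_matrix();p0=o["tool_pos"]
print(p0,o["opening"],o["contact_force"].round(1))
cur=np.degrees(np.arctan2(M[1,0],M[0,0]))
h=wh(p0)-[0,-.092]; print("a now",np.arctan2(*h),np.linalg.norm(h))
for a in np.arange(.8,-.25,-.1):
    g=hw(.036*np.sin(a),-.092+.036*np.cos(a))
    d=M.T@(np.array([*g,.2285])-p0)*1000
    psi=min(123-np.degrees(a),115)
    print(round(a,2),d.round(1),"yaw",round(cur-psi))
```

```text
[ 0.62562773 -0.0929222   0.22862241] 0.02073806144646542 [ 0.9 -0.8 -0.3]
a now 0.8676850017423738 0.036581091706228426
0.8 [-0.7 -2.4  0.1] yaw -4
0.7 [-1.1 -6.   0.1] yaw -10
0.6 [-1.9 -9.5  0.1] yaw -15
0.5 [ -3.  -12.9   0.1] yaw -21
0.4 [ -4.4 -16.2   0.1] yaw -27
0.3 [ -6.2 -19.4   0.1] yaw -32
0.2 [ -8.3 -22.3   0.1] yaw -38
0.1 [-10.7 -25.    0.1] yaw -42
0.0 [-13.3 -27.5   0.1] yaw -42
-0.1 [-16.1 -29.7   0.1] yaw -42
-0.2 [-19.2 -31.5   0.1] yaw -42
```

Call:
step_arm([
  [24,[-0.7,-2.4,0],-4],
  [24,[-1,-6,0],-10],
  [24,[-2,-9.5,0],-15],
  [24,[-3,-13,0],-21],
  [24,[-4.5,-16,0],-27],
  [24,[-6,-19.5,0],-32],
  [24,[-8,-22,0],-38],
  [24,[-11,-25,0],-42],
  [24,[-13,-27.5,0],-42],
  [24,[-15,-29,0],-42],
  [24,[-16,-29.7,0],-42],
])

```text
t: 13.5
tool_pos: [0.5923, -0.0997, 0.2283]
tool_rot: [1.686, 2.651, 0.0]
contact_force: [0.5, 1.9, 0.3]
opening: 0.0207
grip_force: 0.7
```

Call:
step_arm([
  [24,[0,-1,0],0],
  [24,[0,-1,0],0],
])

```text
t: 13.75
tool_pos: [0.5915, -0.1003, 0.2282]
tool_rot: [1.686, 2.651, -0.001]
contact_force: [0.3, 1.0, 0.5]
opening: 0.0204
grip_force: 0.4
```

Call:
step_arm([
  [24,[0,-1,0],0],
  [24,[0,-1,0],0],
])

```text
t: 14.0
tool_pos: [0.5906, -0.1006, 0.2282]
tool_rot: [1.686, 2.651, -0.0]
contact_force: [-0.1, -0.1, 1.2]
opening: 0.0207
grip_force: 0.4
```

Still free, so continue until the stop.

Call:
step_arm([
  [24,[0,-1,0],0],
  [24,[0,-1,0],0],
])

```text
t: 14.25
tool_pos: [0.5898, -0.101, 0.2282]
tool_rot: [1.685, 2.651, 0.0]
contact_force: [1.5, 0.5, -0.2]
opening: 0.0206
grip_force: 0.8
```

Call:
step_arm([
  [24,[0,-1,0],0],
  [24,[0,-1,0],0],
])

```text
t: 14.5
tool_pos: [0.5892, -0.1012, 0.2283]
tool_rot: [1.685, 2.649, 0.003]
contact_force: [5.4, 1.6, -3.0]
opening: 0.0205
grip_force: 2.6
```

Run:
```python
from h import *
o=monitor.get_obs();M=R.from_rotvec(o["tool_rot"]).as_matrix();p0=o["tool_pos"]
print(wh(p0)-[0,-.092],wh(M[:2,1]+C),o["contact_force"].round(1))
```

```text
[-0.00714063  0.03655613] [ 0.99049298 -0.13754295] [ 5.4  1.6 -3. ]
```

Call:
step_arm([
  [24,[0,-1,0],0],
  [24,[0,-1,0],0],
])

```text
t: 14.75
tool_pos: [0.5887, -0.1014, 0.2284]
tool_rot: [1.684, 2.648, 0.005]
contact_force: [8.0, 3.0, -3.4]
opening: 0.0206
grip_force: 4.1
```

Call:
step_arm([
  [24,[0,3,0],0],
  [24,[0,6,0],0],
  [24,[0,6,0],0],
  [24,[0,6,-20],0],
  [24,[0,6,-60],0],
  [24,[30,6,-110],0],
  [24,[80,6,-130],0],
  [24,[120,6,-130],0],
  [24,[120,6,-130],0],
  [24,[120,6,-130],0],
  [24,[120,6,-130],0],
])

```text
t: 16.12
tool_pos: [0.5427, 0.0085, 0.3584]
tool_rot: [1.687, 2.65, -0.0]
contact_force: [0.1, -0.7, -0.3]
opening: 0.0203
grip_force: 0.0
```

Run:
```python
from h import *
info=eyes.camera_info("wrist"); goto([.6,0,.3])
w=eyes.get_image("wrist")[:,:,::-1]; s=eyes.get_image("side")[130:250,300:460,::-1]; a=eyes.get_image("scene")[100:220,230:390,::-1]
f=lambda p,z,n="wrist":proj(n,[*p,z],info if n=="wrist" else None).round(1)
print("disc home",f(hw(0,-.04),.04),"piv",f(hw(0,-.092),.0505),"posttop",f(hw(0,-.056),.0735),"side post",f(hw(0,-.056),.0735,"side"))
cv2.imwrite("pics/e5.png",np.vstack([cv2.resize(s,(500,375),interpolation=2)[50:],cv2.resize(w,(500,275),interpolation=2)]))
cv2.imwrite("pics/w5.png",w)
```

```text
t 16.12 shift [-32.   48.3  58.4] yaw 0 psi 115.03 q6 -0.56 tilt [-2.e-04 -1.e-04 -1.e+00] F [ 0.08 -0.73 -0.32] op 0.0203
disc home [322.1 275.6] piv [328.1 318.6] posttop [324.1 305.8] side post [362.2 164.3]
```

View pics/e5.png

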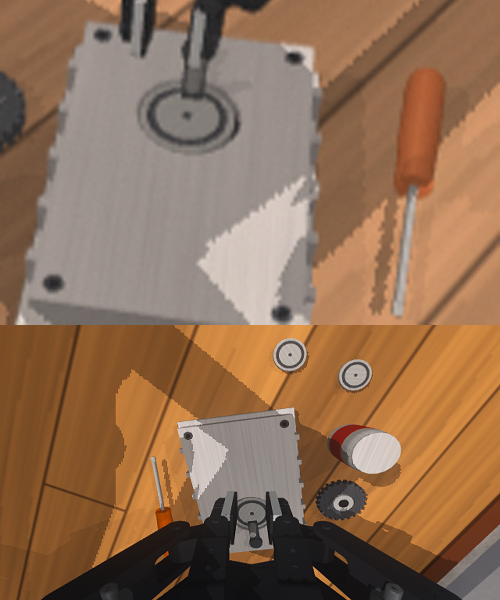

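The keeper points across the disc along the pivot–recess line. The disc is flush and even in the recess, and the gripper is clear.

```bash
python3 -c "
from h import *
print(finish_job())"
```

```text
the job is handed in; nothing more can be done
None
```

I pushed the disc into the recess, where it lies flush, and swung the keeper to its stop across it. The arm moved clear and I handed the job in at about 16 s; the handover gave no verdict, so success rests on my last camera check.

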